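# Lid the candle testers at closing time

### The arm

A 6-joint arm with a two-finger parallel gripper is mounted at the origin on the work surface. World frame = base frame: x ahead of the robot, y to its left, z up, the work surface at z = 0. Lengths are in m, angles in rad, forces in N, time in s.
With the tool pointing down it reaches from about 0.4 to 0.825 m from the base axis. Payload 7 kg.
Tool frame: the origin (TCP) lies on the centre line of the jaws, within the pads' length; the fingertips stand 8 mm ahead of it and the grasp point (between the pads) lies 11 mm behind it; z points along the fingers, y is the direction in which the jaws open and shut (so a half turn about z gives the same grasp; the last joint's range is limited). The gripper opens to 88 mm and grips with 3 to 60 N. Pads are 19 mm wide; open, the fingers measure 130 mm over their backs; the gripper's body (78 mm by 193 mm) begins 47 mm behind the grasp point.
Start: joints at [1.568, 0.359, 0.012, 0, -1.224, -0.288], TCP at [0.194, 0.647, 0.235] pointing down, gripper open.
Joint ranges: [-3.07, 3.07], [-1.43, 2.12], [-1.02, 1.25], [-3.03, 1.67], [-3.05, -0], [-3.03, 3.03]. Speed limits (rad/s): [2.39, 2.39, 3.01, 3.14, 3.14, 3.14].

### API

Orientations are given as [roll, pitch, yaw] about the fixed x, y, z axes, in that order (R = Rz(yaw) Ry(pitch) Rx(roll)).
In Python, from station import sense, optics, job_done gives the robot as it stands.
- The arm moves only by the tool jog_arm, never from a script. Its argument "plan" is a list of rows, each an object with "twist": the turn, a rotation vector about the tool's x, y, z in rad, a list of three; "offset": the shift along the tool's x, y, z in cm, a list of three; "fingers": the finger opening in cm, from 0 to 8.76. A call has 1 to 20 rows; each row shifts and turns the commanded pose from where the row before left it, along the tool's axes as they then stand; what a row does not reach is not made up. A row lasts 1/10 s, in which the tool goes at most 50 mm and 8.59 degrees, less where a joint would pass 70% of its speed; a pose out of reach is approached as far as the arm can. A call is refused whole if a number of a shift passes 5 or a number of a turn 0.15, either way. A call with a gripper value outside its range is refused whole. The fingers move at their own pace and stop on an object; "squeeze" is the grip in N (left out, the last holds). Time passes only in rows, so rows that do not move let the fingers close. It gives the time, the measured TCP pose, the force and the opening at its end, in the units of the state.
- sense(): the state, without advancing time (a new reading comes with each control period).
- optics.camera(name): name is "side" or "top"; returns a dict with "image" (400x640x3 uint8, red, green, blue), "z_map" (400x640 float32, m along the optical axis (not along the pixel's ray), 0 where there is no reading), "camera_matrix" (3x3 intrinsics, pixels), "world_to_cam" (4x4, takes a point from world to camera coordinates). Camera axes: x right, y down, z forward; pixel columns grow to the right and rows downward; lengths in m; the calibration is good to about 2 mm. A picture is of the moment at which its call begins.
- job_done(): hands the job in, once; it reports no verdict.
The state is a dict: "time": time; "joints": joint angles; "joint_velocities": joint speeds; "effort": joint torques, N m; "tcp_pos": TCP position; "eef_rot": TCP orientation; "ft_force": force on the tool from outside, world axes, zero at the start; "wrist_torque": the same for the moment, N m; "opening": opening from 0.0 (shut) to 1.0 (fully open).
Only numpy, scipy, OpenCV 4.12 (cv2) and the standard library are available. Lean on these libraries where they do the work, as an engineer would, in place of code of your own. Each camera call takes 0.05 s, during which the arm holds its last target.

### The job

It is closing time: pick the four wooden lids out of the things on the shop counter and put each one back on the candle jar it belongs to, the three round lids by size and the square one on the square jar. Set each lid down gently, not dropped, so that it sits level and fully home with its plug inside the mouth. Leave the jars standing where they are and leave the tin and the balloon weight alone.

Things in the scene. Friction and masses are not known exactly. Their poses are not given: they have to be found in the camera images.
- jar_wide: wide, low round candle jar (three wicks), white ceramic, open, partly filled with cream wax whose surface lies about 25 mm below the rim. 104 mm outside diameter, round mouth 94 mm across; 60 mm tall. Loose on the counter, upright. Origin: centre of the underside; z up.
- jar_medium: middle-sized round candle jar (one wick), white ceramic, open, partly filled with cream wax whose surface lies about 25 mm below the rim. 80 mm outside diameter, round mouth 70 mm across; 72 mm tall. Loose on the counter, upright. Origin: centre of the underside; z up.
- jar_narrow: narrow round candle jar (one wick), the tallest, white ceramic, open, partly filled with cream wax whose surface lies about 25 mm below the rim. 58 mm outside diameter, round mouth 49 mm across; 76 mm tall. Loose on the counter, upright. Origin: centre of the underside; z up.
- jar_square: square candle jar (one wick), white ceramic, open, partly filled with cream wax whose surface lies about 25 mm below the rim. 72 mm square outside with a 62 mm square mouth, sides along its x and y axes; 66 mm tall. Loose on the counter, upright. Origin: centre of the underside; z up.
- lid_wide: wooden lid of the wide jar, right way up on the counter: 104 mm round disc with a round knob, 23 mm diameter (18 at its 4 mm neck). Origin: centre of underside, z up. Upward: plug 0-10 mm (86 mm across, foot tapered in 4-5 mm), plate 10-16 mm, knob 16-40 mm. Seated, the plate rests on the rim, plug in the mouth with 4 mm play all round, origin 50 mm above the jar's origin.
- lid_medium: wooden lid of the medium jar, right way up on the counter: 80 mm round disc with a round knob, 23 mm diameter (18 at its 4 mm neck). Origin: centre of underside, z up. Upward: plug 0-10 mm (62 mm across, foot tapered in 4-5 mm), plate 10-16 mm, knob 16-40 mm. Seated, the plate rests on the rim, plug in the mouth with 4 mm play all round, origin 62 mm above the jar's origin.
- lid_narrow: wooden lid of the narrow jar, right way up on the counter: 58 mm round disc with a round knob, 23 mm diameter (18 at its 4 mm neck). Origin: centre of underside, z up. Upward: plug 0-10 mm (41 mm across, foot tapered in 4-5 mm), plate 10-16 mm, knob 16-40 mm. Seated, the plate rests on the rim, plug in the mouth with 4 mm play all round, origin 66 mm above the jar's origin.
- lid_square: wooden lid of the square jar, right way up on the counter: 72 mm square plate, 22 mm square knob, sides along its x and y. Origin: centre of underside, z up. Upward: plug 0-10 mm (54 mm square, foot tapered in 4-5 mm), plate 10-16 mm, knob 16-40 mm. Seated, the plate rests on the rim, plug in the mouth with 4 mm play all round, origin 56 mm above the jar's origin.
- tin: small closed steel tin, 48 mm diameter, 26 mm tall, smooth flat top; not part of the job. Origin: centre of the underside.
- balloon_weight: brass-coloured cone-shaped balloon weight with a small wire loop on top, 52 mm diameter, 47 mm tall; not part of the job. Origin: centre of the underside.
There are look-alikes about, which are no part of the job. What is shaped like the lid_square but purple is not meant.

How it is judged:
At the end, for the whole second after the job is handed in: Each of the four lids sits on its own jar: centred within 8 mm, its height within 3 mm of fully seated, level within 0.06 rad; jars upright on the counter, within 40 mm of where they stood; tin and balloon weight within 30 mm of where they were; lids and jars at rest (horizontal distance between lid_wide and jar_wide below 0.008 m and z of lid_wide in the frame of jar_wide between 0.047 and 0.053 m and angle between each of lid_wide, jar_wide, lid_medium, jar_medium, lid_narrow, jar_narrow, lid_square, jar_square's own z axis and vertical below 0.06 rad and linear speed of each of lid_wide, jar_wide, lid_medium, jar_medium, lid_narrow, jar_narrow, lid_square, jar_square below 0.02 m/s and height (world z) of each of jar_wide, jar_medium, jar_narrow, jar_square below 0.01 m and distance of each of jar_wide, jar_medium, jar_narrow, jar_square from where it was at the start of the episode below 0.04 m and horizontal distance between lid_medium and jar_medium below 0.008 m and z of lid_medium in the frame of jar_medium between 0.059 and 0.065 m and horizontal distance between lid_narrow and jar_narrow below 0.008 m and z of lid_narrow in the frame of jar_narrow between 0.063 and 0.069 m and horizontal distance between lid_square and jar_square below 0.008 m and z of lid_square in the frame of jar_square between 0.053 and 0.059 m and distance of each of tin, balloon_weight from where it was at the start of the episode below 0.03 m); the robot touches nothing.
It fails at once if a jar was tipped over (more than 0.35 rad) (angle between any of jar_wide, jar_medium, jar_narrow, jar_square's own z axis and vertical above 0.35 rad).
It fails at once if a jar was shifted by more than 40 mm (distance of any of jar_wide, jar_medium, jar_narrow, jar_square from where it was at the start of the episode above 0.04 m).
It fails at once if a lid was dropped or slammed on its jar (it came down the last 30 mm faster than 0.5 m/s) ((horizontal distance between lid_wide and jar_wide below 0.03 m and z of lid_wide in the frame of jar_wide between 0.051 and 0.08 m and linear speed of lid_wide above 0.5 m/s) or (horizontal distance between lid_medium and jar_medium below 0.03 m and z of lid_medium in the frame of jar_medium between 0.063 and 0.092 m and linear speed of lid_medium above 0.5 m/s) or (horizontal distance between lid_narrow and jar_narrow below 0.03 m and z of lid_narrow in the frame of jar_narrow between 0.067 and 0.096 m and linear speed of lid_narrow above 0.5 m/s) or (horizontal distance between lid_square and jar_square below 0.03 m and z of lid_square in the frame of jar_square between 0.057 and 0.086 m and linear speed of lid_square above 0.5 m/s)).
It fails at once if the tin or the balloon weight was moved by more than 30 mm (distance of any of tin, balloon_weight from where it was at the start of the episode above 0.03 m).
It also fails if it takes over 112 s, if anything falls off the work surface, if the arm or the gripper's body presses on something with over 40 N, if the wrist force passes 120 N, or if a joint passes its speed limit or range.

## Working session

There is one attempt and no reset: what is moved stays moved. The work goes in short steps, Python scripts to look and compute and a tool call to move; the robot and the scene stay as the last step left them, time stands still between calls to the robot, and variables do not carry over. Pictures are saved under pics/ and viewed, and the job is handed in when it is done.

Besides the shell and the picture viewer there is one more tool, called after "Emit:" by a JSON object that holds its "op" and its "data". jog_arm: Moves the arm, as the interface text tells. Its arguments: {"type":"object","properties":{"plan":{"type":"array","items":{"type":"object","properties":{"twist":{"type":"array","items":{"type":"number"}},"offset":{"type":"array","items":{"type":"number"}},"fingers":{"type":"number"}}}},"squeeze":{"type":"number"}},"required":["plan"]}

```bash
mkdir -p pics
cat > h.py <<'E'
import numpy as np, cv2
from station import sense, optics, job_done
def grab():
    r={}
    for n in ("top","side"):
        c=optics.camera(n); r[n]=c
    return r
def pt(c,u,v,z=None):
    K=c["camera_matrix"];T=np.linalg.inv(c["world_to_cam"])
    ray=np.linalg.inv(K)@[u,v,1]
    if z is None:
        d=c["z_map"][int(round(v)),int(round(u))]; return (T@np.r_[ray*d,1])[:3]
    o=T[:3,3]; d=T[:3,:3]@ray
    return o+d*(z-o[2])/d[2]
def cloud(c):
    K=c["camera_matrix"];T=np.linalg.inv(c["world_to_cam"]);z=c["z_map"]
    v,u=np.mgrid[:z.shape[0],:z.shape[1]]
    P=np.stack([(u-K[0,2])/K[0,0]*z,(v-K[1,2])/K[1,1]*z,z,np.ones_like(z)],-1)@T.T
    return P[...,:3]
E
python3 - <<'E'
from h import *
s=sense();print({k:np.round(v,3) for k,v in s.items()})
r=grab()
for n,c in r.items():
    cv2.imwrite(f"pics/{n}0.png",c["image"][...,::-1]); np.savez(f"{n}0.npz",**c)
    print(c["camera_matrix"],np.linalg.inv(c["world_to_cam"]).round(3))
E
```

```text
{'time': np.float64(0.0), 'joints': array([ 1.568,  0.359,  0.011, -0.   , -1.224, -0.288]), 'joint_velocities': array([-0.002,  0.   , -0.   , -0.001,  0.   , -0.001]), 'effort': array([ 2.0000e-03, -5.8272e+01,  2.9304e+01,  6.9970e+00,  7.0000e-03,
       -0.0000e+00]), 'tcp_pos': array([0.193, 0.646, 0.234]), 'eef_rot': array([ 3.14 , -0.   , -0.291]), 'ft_force': array([ 0.789, -0.944,  0.485]), 'wrist_torque': array([ 0.042, -0.016, -0.009]), 'opening': np.float64(1.002)}
[[470.99308111   0.         320.61438619]
 [  0.         470.99308111 197.30258453]
 [  0.           0.           1.        ]] [[-0.004 -0.991  0.132  0.369]
 [-1.     0.005  0.004 -0.007]
 [-0.004 -0.132 -0.991  1.284]
 [ 0.     0.     0.     1.   ]]
[[441.92211928   0.         319.47612716]
 [  0.         441.92211928 201.8209839 ]
 [  0.           0.           1.        ]] [[ 0.929 -0.253  0.269  0.254]
 [-0.369 -0.652  0.662 -0.752]
 [ 0.007 -0.715 -0.699  0.845]
 [ 0.     0.     0.     1.   ]]
```

View pics/top0.png

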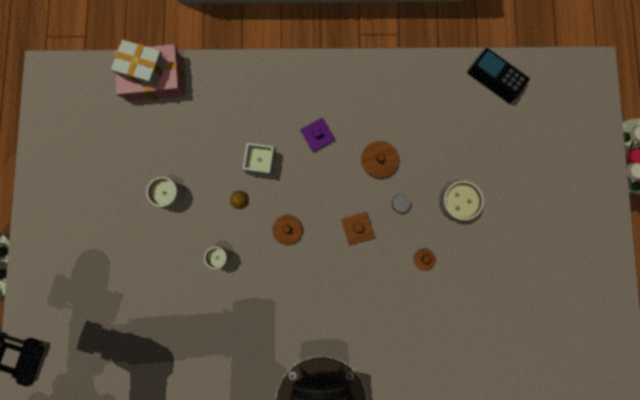

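View pics/side0.png

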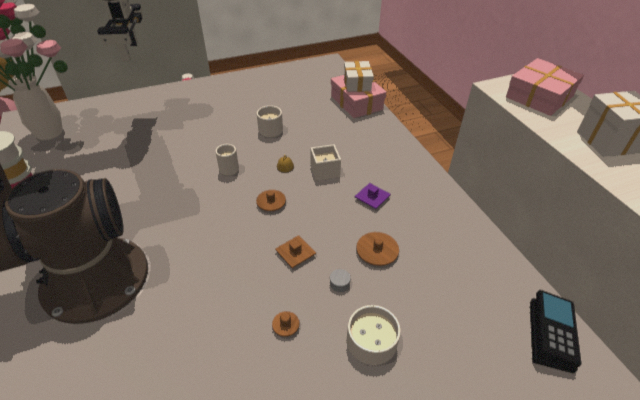

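The top picture shows these objects (pixel column, row):
- **Jars:** medium (163,192), narrow (216,258), square (259,159), wide (463,201).
- **Lids:** medium (288,229), square (358,228), wide (380,159), narrow (425,259).
- **Not part of the job:** purple look-alike (318,134), weight (239,199), tin (401,204).

Next I'll measure them more finely.

```bash
cat > meas.py <<'E'
from h import *
import sys
from scipy.optimize import least_squares
SEED=dict(jar_medium=(163,192,.072,.040),jar_narrow=(216,258,.076,.029),jar_square=(259,159,.066,.036),jar_wide=(463,201,.060,.052),
 lid_medium=(288,229,.016,.04),lid_square=(358,228,.016,.036),lid_wide=(380,159,.016,.052),lid_narrow=(425,259,.016,.029))
def circ(P):
    f=lambda p:np.hypot(P[:,0]-p[0],P[:,1]-p[1])-p[2]
    return least_squares(f,[*P.mean(0),.04],loss="soft_l1",f_scale=.002).x
def run(tops):
    for name,(u,v,z,r) in SEED.items():
        for n,c in tops.items():
            Pc=cloud(c); s=pt(tops["top"],u,v,z)
            d=np.hypot(Pc[...,0]-s[0],Pc[...,1]-s[1])
            m=(d<r*1.5+.01)&(Pc[...,2]>z-.006)&(Pc[...,2]<z+.006)
            p=Pc[m]
            if len(p)<15: print(name,n,"few");continue
            q=p[:,:2].astype(np.float32)
            (cx,cy),R=cv2.minEnclosingCircle(q); ra=cv2.minAreaRect(q*1000)
            print(name,n,len(p),"z",p[:,2].mean().round(4),"enc",np.round([cx,cy,R],4),"rect",np.round(ra[0],1),np.round(ra[1],1),round(ra[2],1),
              "bbox",((q.min(0)+q.max(0))/2).round(4), "mean",q.mean(0).round(4))
            if z<.03:
                k=Pc[(d<r)&(Pc[...,2]>.033)&(Pc[...,2]<.046)]
                if len(k): print("    knob",len(k),k.mean(0).round(4),"bb",((k.min(0)+k.max(0))/2).round(4))
if __name__=="__main__":
    run({n:dict(np.load(f"{n}0.npz")) for n in("top","side")})
E
python3 meas.py
python3 - <<'E'
import cv2
a=cv2.imread("pics/top0.png");b=cv2.imread("pics/side0.png")
cv2.imwrite("pics/topc.png",cv2.resize(a[110:290,135:285],None,fx=4,fy=3.3,interpolation=2)[:600] if 0 else cv2.resize(a[120:280,140:350],None,fx=3.7,fy=3.7,interpolation=2))
cv2.imwrite("pics/topd.png",cv2.resize(a[120:280,290:500],None,fx=3.7,fy=3.7,interpolation=2))
E
```

```text
jar_medium top 199 z 0.0714 enc [0.5475 0.4136 0.0408] rect [547.7 413.9] [80.3 77.2] 86.9 bbox [0.5478 0.4138] mean [0.5477 0.4138]
jar_medium side 152 z 0.071 enc [0.5487 0.4134 0.0436] rect [551.4 412.5] [80.4 79.7] 36.0 bbox [0.5516 0.4134] mean [0.551 0.411]
jar_narrow top 132 z 0.0753 enc [0.3766 0.2688 0.0294] rect [375.2 268. ] [56.3 55.7] 88.9 bbox [0.3752 0.268 ] mean [0.3758 0.268 ]
jar_narrow side 119 z 0.0748 enc [0.3796 0.2678 0.0301] rect [379.5 267.8] [56.6 57.2] 2.6 bbox [0.3795 0.268 ] mean [0.3789 0.2669]
jar_square top 215 z 0.0658 enc [0.6381 0.1632 0.0499] rect [638.1 163.8] [72.8 73.1] 81.6 bbox [0.6382 0.1631] mean [0.6378 0.1642]
jar_square side 210 z 0.0652 enc [0.6396 0.1631 0.0511] rect [641.1 162.5] [76.6 73.1] 82.0 bbox [0.6406 0.1631] mean [0.6403 0.1622]
jar_wide top 261 z 0.0592 enc [ 0.5222 -0.3751  0.0523] rect [ 522.4 -374.7] [102.2 102.3] 16.9 bbox [ 0.5233 -0.3751] mean [ 0.5237 -0.3766]
jar_wide side 492 z 0.0592 enc [ 0.5246 -0.3758  0.0525] rect [ 525.1 -376.3] [102.8 102.8] 65.5 bbox [ 0.5246 -0.3757] mean [ 0.5231 -0.3778]
lid_medium top 611
[... 926 characters left out ...]
38]
    knob 50 [ 0.6419 -0.1638  0.039 ] bb [ 0.6421 -0.1641  0.0394]
lid_wide side 1055 z 0.0165 enc [ 0.6454 -0.1655  0.0544] rect [ 644.9 -163.8] [104.1 102.8] 89.5 bbox [ 0.6448 -0.1638] mean [ 0.6426 -0.1681]
    knob 62 [ 0.6431 -0.1667  0.0393] bb [ 0.6431 -0.1662  0.0383]
lid_narrow top 297 z 0.0162 enc [ 0.3696 -0.2774  0.029 ] rect [ 369.1 -277.3] [56.2 55.7] 89.6 bbox [ 0.3691 -0.2773] mean [ 0.3696 -0.2762]
    knob 62 [ 0.3696 -0.2766  0.039 ] bb [ 0.3702 -0.2774  0.0392]
lid_narrow side 430 z 0.0163 enc [ 0.372  -0.2778  0.0297] rect [ 371.7 -278.2] [57.4 56.7] 41.0 bbox [ 0.3719 -0.2774] mean [ 0.3708 -0.2817]
    knob 93 [ 0.3716 -0.2795  0.0389] bb [ 0.3716 -0.278   0.038 ]
```

```bash
ls pics
```

```text
side0.png
top0.png
topc.png
topd.png
```

View pics/topc.png

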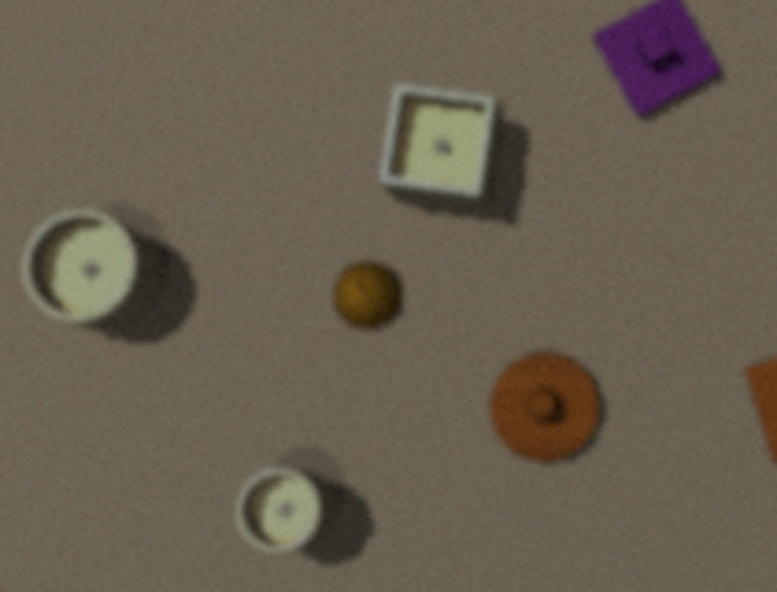

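View pics/topd.png

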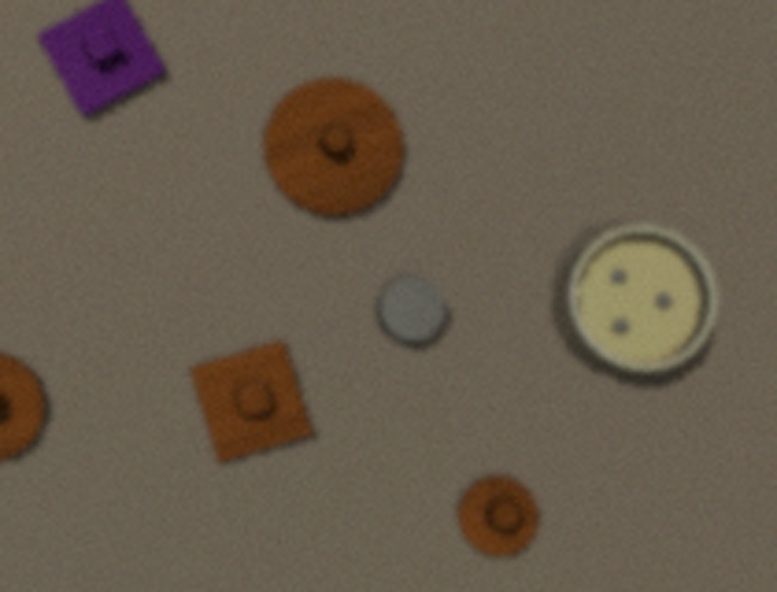

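The two cameras agree to within about 3 mm, so I'll use the mean of the two. First I'll turn the tool to yaw 0 and go over the medium lid at about (0.451, 0.090).

Emit:
{"op": "jog_arm", "data": {"plan": [{"twist": [0,0,-0.145],"offset": [0,0,0],"fingers": 5},{"twist": [0,0,-0.145],"offset": [0,0,0],"fingers": 5},{"offset": [0.8,1.7,0],"twist": [0,0,0],"fingers": 5},{"offset": [1.6,3.4,0],"twist": [0,0,0],"fingers": 5},{"offset": [1.6,3.4,0],"twist": [0,0,0],"fingers": 5},{"offset": [1.6,3.4,0],"twist": [0,0,0],"fingers": 5},{"offset": [1.6,3.4,0],"twist": [0,0,0],"fingers": 5},{"offset": [1.6,3.4,0],"twist": [0,0,0],"fingers": 5},{"offset": [1.6,3.4,0],"twist": [0,0,0],"fingers": 5},{"offset": [1.6,3.4,0],"twist": [0,0,0],"fingers": 5},{"offset": [1.6,3.4,0],"twist": [0,0,0],"fingers": 5},{"offset": [1.6,3.4,0],"twist": [0,0,0],"fingers": 5},{"offset": [1.6,3.4,0],"twist": [0,0,0],"fingers": 5},{"offset": [1.6,3.4,0],"twist": [0,0,0],"fingers": 5},{"offset": [1.6,3.4,0],"twist": [0,0,0],"fingers": 5},{"offset": [1.6,3.4,0],"twist": [0,0,0],"fingers": 5},{"offset": [1.6,3.4,0],"twist": [0,0,0],"fingers": 5},{"offset": [1.6,3.4,0],"twist": [0,0,0],"fingers": 5},{"offset": [0.8,1.7,0],"twist": [0,0,0],"fingers": 5},{"offset": [0,0,0],"twist": [0,0,0],"fingers": 5}], "squeeze": 25}}

```text
time: 2.1
tcp_pos: [0.4494, 0.1004, 0.2342]
eef_rot: [3.141, 0.001, -0.004]
ft_force: [-1.0, 0.7, -0.8]
opening: 0.571
```

Emit:
{"op": "jog_arm", "data": {"plan": [{"offset": [0.15,1.05,1],"twist": [0,0,0],"fingers": 5},{"offset": [0,0,2],"twist": [0,0,0],"fingers": 5},{"offset": [0,0,3],"twist": [0,0,0],"fingers": 5},{"offset": [0,0,3],"twist": [0,0,0],"fingers": 5},{"offset": [0,0,3],"twist": [0,0,0],"fingers": 5},{"offset": [0,0,2],"twist": [0,0,0],"fingers": 5},{"offset": [0,0,1.4],"twist": [0,0,0],"fingers": 5},{"offset": [0,0,0],"twist": [0,0,0],"fingers": 5},{"offset": [0,0,0],"twist": [0,0,0],"fingers": 5}]}}

```text
time: 3.0
tcp_pos: [0.4503, 0.092, 0.0804]
eef_rot: [3.141, 0.001, 0.0]
ft_force: [-0.8, 0.4, 0.5]
opening: 0.569
```

Run:
```python
from h import *
s=sense();print(s["time"],s["joints"].round(3),s["tcp_pos"].round(4))
r=grab()
a=r["side"]["image"][...,::-1][130:270,200:400]; b=r["top"]["image"][...,::-1][150:270,220:380]
cv2.imwrite("pics/s1.png",cv2.resize(a,None,fx=4,fy=4,interpolation=2)); cv2.imwrite("pics/t1.png",cv2.resize(b,None,fx=4,fy=4,interpolation=2))
```

```text
3.0 [ 0.632  0.173 -0.653  0.    -0.746  0.939] [0.4503 0.092  0.0804]
```

View pics/s1.png

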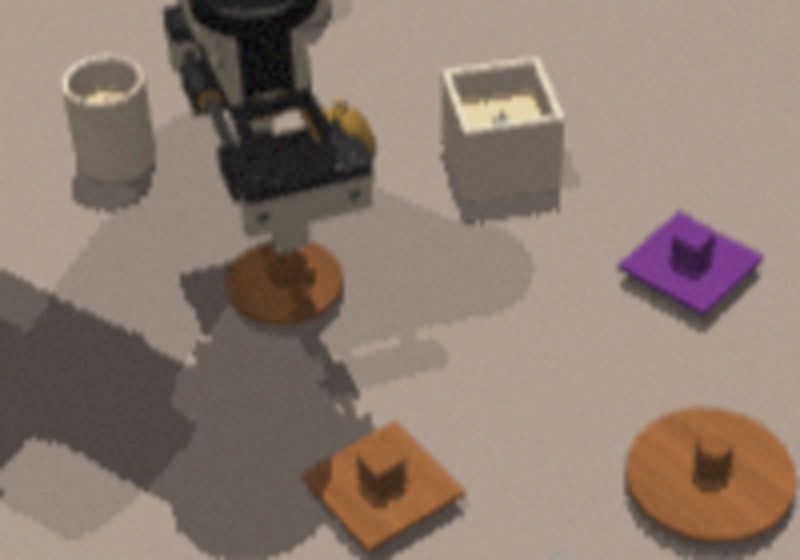

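The fingers stand over the medium lid's knob at about (290,260) in the enlarged picture, so I'll go down and grip.

Emit:
{"op": "jog_arm", "data": {"plan": [{"offset": [0,0.1,1],"twist": [0,0,0],"fingers": 5},{"offset": [0,0,1.5],"twist": [0,0,0],"fingers": 5},{"offset": [0,0,1.5],"twist": [0,0,0],"fingers": 5},{"offset": [0,0,0.8],"twist": [0,0,0],"fingers": 5},{"offset": [0,0,0.5],"twist": [0,0,0],"fingers": 5},{"offset": [0,0,0],"twist": [0,0,0],"fingers": 5},{"offset": [0,0,0],"twist": [0,0,0],"fingers": 1.8},{"offset": [0,0,0],"twist": [0,0,0],"fingers": 1.8},{"offset": [0,0,0],"twist": [0,0,0],"fingers": 1.8},{"offset": [0,0,0],"twist": [0,0,0],"fingers": 1.8},{"offset": [0,0,0],"twist": [0,0,0],"fingers": 1.8},{"offset": [0,0,0],"twist": [0,0,0],"fingers": 1.8}], "squeeze": 25}}

```text
time: 4.3
tcp_pos: [0.4508, 0.091, 0.0279]
eef_rot: [-3.141, -0.0, -0.001]
ft_force: [-1.1, -0.3, 4.7]
opening: 0.254
```

Emit:
{"op": "jog_arm", "data": {"plan": [{"offset": [0,0,-0.5],"twist": [0,0,0],"fingers": 1.8},{"offset": [0,0,-1],"twist": [0,0,0],"fingers": 1.8},{"offset": [0,0,-2],"twist": [0,0,0],"fingers": 1.8},{"offset": [0,0,-3],"twist": [0,0,0],"fingers": 1.8},{"offset": [0,0,-3],"twist": [0,0,0],"fingers": 1.8},{"offset": [0,0,-3],"twist": [0,0,0],"fingers": 1.8},{"offset": [0.3,-1,-2],"twist": [0,0,0],"fingers": 1.8},{"offset": [0.6,-2,-1],"twist": [0,0,0],"fingers": 1.8},{"offset": [0.9,-3,-0.5],"twist": [0,0,0],"fingers": 1.8},{"offset": [1,-3,0],"twist": [0,0,0],"fingers": 1.8},{"offset": [1,-3,0],"twist": [0,0,0],"fingers": 1.8},{"offset": [1,-3,0],"twist": [0,0,0],"fingers": 1.8},{"offset": [1,-3,0],"twist": [0,0,0],"fingers": 1.8},{"offset": [1,-3,0],"twist": [0,0,0],"fingers": 1.8},{"offset": [1,-3,0],"twist": [0,0,0],"fingers": 1.8},{"offset": [1,-3,0],"twist": [0,0,0],"fingers": 1.8},{"offset": [0.6,-2,0],"twist": [0,0,0],"fingers": 1.8},{"offset": [0.4,-1.3,0],"twist": [0,0,0],"fingers": 1.8},{"offset": [0,0,0],"twist": [0,0,0],"fingers": 1.8},{"offset": [0,0,0],"twist": [0,0,0],"fingers": 1.8}]}}

```text
time: 6.3
tcp_pos: [0.5485, 0.3933, 0.1876]
eef_rot: [3.141, 0.001, -0.001]
ft_force: [0.1, 0.6, 0.5]
opening: 0.252
```

Run:
```python
from h import *
s=sense();print(s["time"],s["joints"].round(3),s["tcp_pos"].round(4),s["ft_force"].round(1))
r=grab()
c=r["side"]; P=cloud(c); 
a=c["image"][...,::-1][60:200,190:390]
cv2.imwrite("pics/s2.png",cv2.resize(a,None,fx=4,fy=4,interpolation=2))
```

```text
6.3 [ 0.91   0.389 -0.052 -0.    -1.131  0.66 ] [0.5485 0.3933 0.1876] [0.1 0.6 0.5]
```

View pics/s2.png

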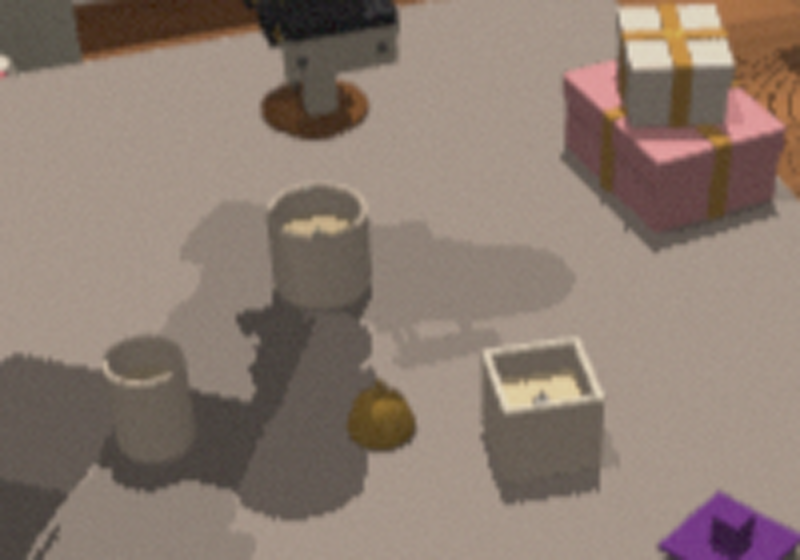

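Emit:
{"op": "jog_arm", "data": {"plan": [{"offset": [0,-1,0],"twist": [0,0,0],"fingers": 1.8},{"offset": [0,-1,1],"twist": [0,0,0],"fingers": 1.8},{"offset": [0,0,2],"twist": [0,0,0],"fingers": 1.8},{"offset": [0,0,2],"twist": [0,0,0],"fingers": 1.8},{"offset": [0,0,1.5],"twist": [0,0,0],"fingers": 1.8},{"offset": [0,0,1],"twist": [0,0,0],"fingers": 1.8},{"offset": [0,0,0.5],"twist": [0,0,0],"fingers": 1.8},{"offset": [0,0,0],"twist": [0,0,0],"fingers": 1.8},{"offset": [0,0,0],"twist": [0,0,0],"fingers": 1.8}]}}

```text
time: 7.3
tcp_pos: [0.5492, 0.4142, 0.1083]
eef_rot: [-3.141, -0.001, -0.001]
ft_force: [0.8, -0.6, -0.6]
opening: 0.249
```

```bash
cat > held.py <<'E'
from h import *
import sys
def held(r,lidr,jar,jz,view=None,tag="x"):
    s=sense();p=s["tcp_pos"];print(s["time"],p.round(4),s["eef_rot"].round(3),s["ft_force"].round(1))
    zt=p[2]-.0115
    for n,c in r.items():
        P=cloud(c);hsv=cv2.cvtColor(c["image"],cv2.COLOR_RGB2HSV)
        br=(hsv[...,1]>130)&(hsv[...,0]<20)
        d=np.hypot(P[...,0]-p[0],P[...,1]-p[1])
        q=P[(d<lidr+.015)&br&(abs(P[...,2]-zt)<.007)]
        if len(q)>20:
            (cx,cy),R=cv2.minEnclosingCircle(q[:,:2].astype(np.float32)); print(n,"lid",len(q),np.round([cx,cy,R],4),"bb",((q.min(0)+q.max(0))/2).round(4))
        d=np.hypot(P[...,0]-jar[0],P[...,1]-jar[1])
        q=P[(d<.08)&~br&(abs(P[...,2]-jz)<.006)]
        if len(q)>20:
            (cx,cy),R=cv2.minEnclosingCircle(q[:,:2].astype(np.float32)); print(n,"jar",len(q),np.round([cx,cy,R],4))
    if view:
        y0,y1,x0,x1=view
        cv2.imwrite(f"pics/{tag}.png",cv2.resize(r["side"]["image"][...,::-1][y0:y1,x0:x1],None,fx=5,fy=5,interpolation=2))
E
python3 -c "
from held import *
held(grab(),.04,(.549,.4135),.072,(60,170,200,350),'s3')"
```

```text
7.4 [0.5493 0.4142 0.1086] [-3.14e+00 -1.00e-03 -1.00e-03] [ 0.2 -0.1 -0.6]
top lid 83 [0.5481 0.4107 0.0377] bb [0.5468 0.4122 0.0964]
top jar 37 [0.5186 0.406  0.0249]
side lid 150 [0.5518 0.4073 0.0385] bb [0.5507 0.4026 0.096 ]
side jar 94 [0.5505 0.4103 0.0401]
```

View pics/s3.png

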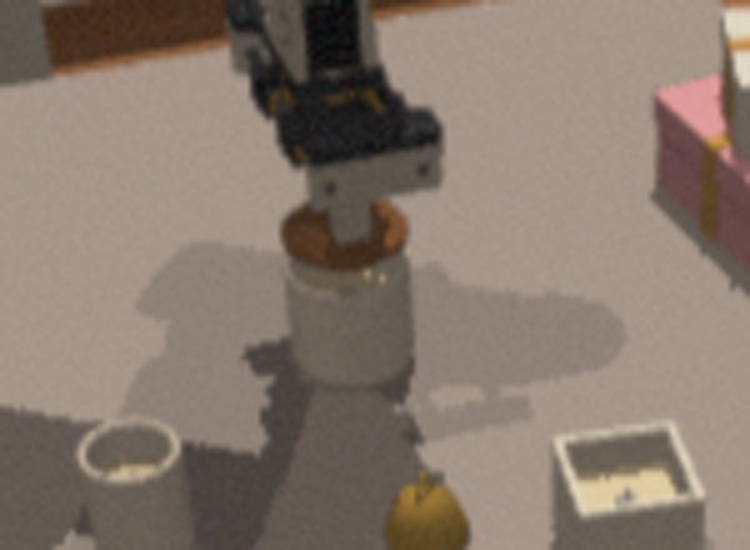

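The lid is centred over the medium jar's mouth at about (345,240) in the crop, so I'll lower it gently.

Emit:
{"op": "jog_arm", "data": {"plan": [{"offset": [0,0,0.4],"twist": [0,0,0],"fingers": 1.8},{"offset": [0,0,0.4],"twist": [0,0,0],"fingers": 1.8},{"offset": [0,0,0.4],"twist": [0,0,0],"fingers": 1.8},{"offset": [0,0,0.3],"twist": [0,0,0],"fingers": 1.8},{"offset": [0,0,0.2],"twist": [0,0,0],"fingers": 1.8},{"offset": [0,0,0.1],"twist": [0,0,0],"fingers": 1.8},{"offset": [0,0,0],"twist": [0,0,0],"fingers": 1.8},{"offset": [0,0,0],"twist": [0,0,0],"fingers": 1.8}]}}

```text
time: 8.2
tcp_pos: [0.5489, 0.4138, 0.09]
eef_rot: [-3.142, -0.0, -0.001]
ft_force: [-3.0, -0.9, 2.5]
opening: 0.248
```

Emit:
{"op": "jog_arm", "data": {"plan": [{"offset": [0,0,0],"twist": [0,0,0],"fingers": 3},{"offset": [0,0,0],"twist": [0,0,0],"fingers": 4.5},{"offset": [0,0,0],"twist": [0,0,0],"fingers": 5},{"offset": [0,0,0],"twist": [0,0,0],"fingers": 5},{"offset": [0,0,-0.5],"twist": [0,0,0],"fingers": 5},{"offset": [0,0,-1],"twist": [0,0,0],"fingers": 5},{"offset": [0,0,-2],"twist": [0,0,0],"fingers": 5},{"offset": [0,0,-3],"twist": [0,0,0],"fingers": 5},{"offset": [0,0,-3],"twist": [0,0,0],"fingers": 5},{"offset": [0,0,-1.5],"twist": [0,0,0],"fingers": 5},{"offset": [0,1,0],"twist": [0,0,0],"fingers": 5},{"offset": [0,2,0],"twist": [0,0,0],"fingers": 5},{"offset": [0,3,0],"twist": [0,0,0],"fingers": 5},{"offset": [0,4,0],"twist": [0,0,0],"fingers": 5},{"offset": [-0.5,4,0],"twist": [0,0,0],"fingers": 5},{"offset": [-1,4,0],"twist": [0,0,0],"fingers": 5},{"offset": [-1,4,0],"twist": [0,0,0],"fingers": 5},{"offset": [-1,4,0],"twist": [0,0,0],"fingers": 5},{"offset": [-1,4,0],"twist": [0,0,0],"fingers": 5},{"offset": [-1,3,0],"twist": [0,0,0],"fingers": 5}]}}

```text
time: 10.2
tcp_pos: [0.4913, 0.0803, 0.1982]
eef_rot: [3.141, 0.002, -0.002]
ft_force: [0.0, 0.0, 1.3]
opening: 0.572
```

```bash
python3 -c "
from held import *
from meas import *
r=grab();P={n:cloud(c) for n,c in r.items()}
for n in P:
    p=P[n];d=np.hypot(p[...,0]-.549,p[...,1]-.4135)
    for lo,hi in((.072,.084),(.094,.11)):
        q=p[(d<.06)&(p[...,2]>lo)&(p[...,2]<hi)]
        print(n,len(q),np.median(q,0).round(4),cv2.minEnclosingCircle(q[:,:2].astype(np.float32)) if len(q) else 0)
cv2.imwrite('pics/s4.png',cv2.resize(r['side']['image'][...,::-1][60:170,200:350],None,fx=5,fy=5,interpolation=2))
"
```

```text
top 631 [0.5481 0.4126 0.0779] ((0.5484933853149414, 0.41385602951049805), 0.040818922221660614)
top 61 [0.5473 0.413  0.1007] ((0.5486951470375061, 0.4147283136844635), 0.011908366344869137)
side 14 [0.5147 0.4043 0.0755] ((0.5307261943817139, 0.402720183134079), 0.029077380895614624)
side 0 [nan nan nan] 0
  return _methods._mean(a, axis=axis, dtype=dtype,
  ret = um.true_divide(
```

View pics/s4.png

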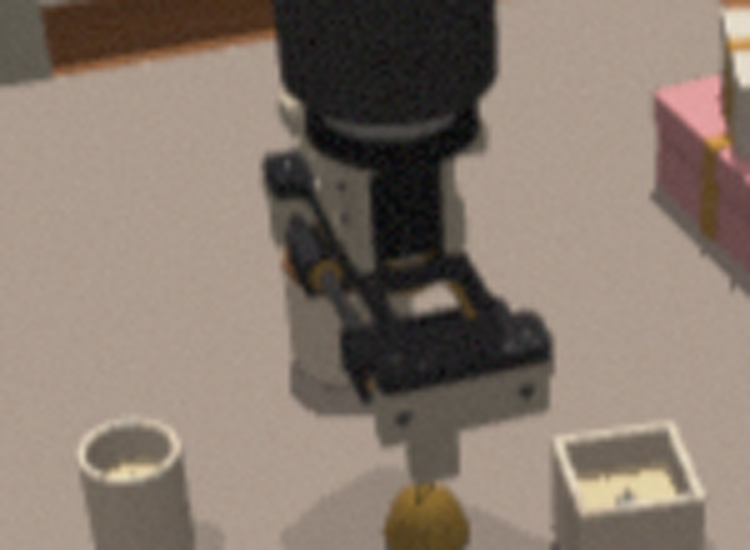

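Top depth puts the medium lid's plate at z 0.078 and within 1 mm of its jar centre, so it is seated. The square lid is next.

Emit:
{"op": "jog_arm", "data": {"plan": [{"offset": [-0.7,3.5,0],"twist": [0,0,0],"fingers": 5},{"offset": [-0.7,3.5,0],"twist": [0,0,0],"fingers": 5},{"offset": [-0.7,3.5,0],"twist": [0,0,0],"fingers": 5},{"offset": [-0.7,3.5,0],"twist": [0,0,0],"fingers": 5},{"offset": [-0.5,2.0,0],"twist": [0,0,0],"fingers": 5},{"offset": [-0.2,1.0,0],"twist": [0,0,0],"fingers": 5},{"offset": [0,0,1],"twist": [0,0,-0.1],"fingers": 5},{"offset": [0,0,2],"twist": [0,0,-0.1],"fingers": 5},{"offset": [0,0,3],"twist": [0,0,-0.083],"fingers": 5},{"offset": [0,0,3],"twist": [0,0,0],"fingers": 5},{"offset": [0,0,2],"twist": [0,0,0],"fingers": 5},{"offset": [0,0,1],"twist": [0,0,0],"fingers": 5},{"offset": [0,0,0],"twist": [0,0,0],"fingers": 5},{"offset": [0,0,0],"twist": [0,0,0],"fingers": 5}]}}

```text
time: 11.7
tcp_pos: [0.4588, -0.086, 0.08]
eef_rot: [3.141, -0.0, 0.283]
ft_force: [0.6, -0.2, 0.9]
opening: 0.571
```

```bash
cat > go.py <<'E'
# offset in tool axes (cm) from the present measured pose to a world target
from h import *
from scipy.spatial.transform import Rotation as R
import sys
def go(t,yaw=None):
    s=sense();Rm=R.from_euler("xyz",s["eef_rot"])
    print("t",round(float(s["time"]),2),"pos",s["tcp_pos"].round(4),"rot",s["eef_rot"].round(3),"offset cm",(Rm.inv().apply(np.array(t)-s["tcp_pos"])*100).round(2))
    if yaw is not None: print("twist",(Rm.inv()*R.from_euler("xyz",[np.pi,0,yaw])).as_rotvec().round(3))
if __name__=="__main__":
    a=[float(x) for x in sys.argv[1:]]; go(a[:3],a[3] if len(a)>3 else None)
E
python3 go.py .4548 -.100 .027 .283
```

```text
t 11.7 pos [ 0.4588 -0.086   0.08  ] rot [ 3.141 -0.     0.283] offset cm [-0.78  1.23  5.3 ]
twist [ 0. -0. -0.]
```

Emit:
{"op": "jog_arm", "data": {"plan": [{"offset": [-0.4,0.65,0],"twist": [0,0,0],"fingers": 5},{"offset": [-0.4,0.6,0],"twist": [0,0,0],"fingers": 5},{"offset": [0,0,1],"twist": [0,0,0],"fingers": 5},{"offset": [0,0,1.5],"twist": [0,0,0],"fingers": 5},{"offset": [0,0,1.5],"twist": [0,0,0],"fingers": 5},{"offset": [0,0,0.8],"twist": [0,0,0],"fingers": 5},{"offset": [0,0,0.5],"twist": [0,0,0],"fingers": 5},{"offset": [0,0,0],"twist": [0,0,0],"fingers": 5},{"offset": [0,0,0],"twist": [0,0,0],"fingers": 1.8},{"offset": [0,0,0],"twist": [0,0,0],"fingers": 1.8},{"offset": [0,0,0],"twist": [0,0,0],"fingers": 1.8},{"offset": [0,0,0],"twist": [0,0,0],"fingers": 1.8},{"offset": [0,0,0],"twist": [0,0,0],"fingers": 1.8},{"offset": [0,0,0],"twist": [0,0,0],"fingers": 1.8}]}}

```text
time: 13.1
tcp_pos: [0.4545, -0.1003, 0.0269]
eef_rot: [3.141, -0.001, 0.282]
ft_force: [-1.2, 0.2, 5.1]
opening: 0.244
```

```bash
python3 go.py .4548 -.100 .187 .283
```

```text
t 13.1 pos [ 0.4545 -0.1003  0.0269] rot [ 3.141e+00 -1.000e-03  2.820e-01] offset cm [  0.05  -0.02 -16.01]
twist [ 0.    -0.001 -0.001]
```

Emit:
{"op": "jog_arm", "data": {"plan": [{"offset": [0,0,-0.5],"twist": [0,0,0],"fingers": 1.8},{"offset": [0,0,-1],"twist": [0,0,0],"fingers": 1.8},{"offset": [0,0,-2],"twist": [0,0,0],"fingers": 1.8},{"offset": [0,0,-3],"twist": [0,0,0.07],"fingers": 1.8},{"offset": [0,0,-3],"twist": [0,0,0.1],"fingers": 1.8},{"offset": [0,0,-3],"twist": [0,0,0.1],"fingers": 1.8},{"offset": [0,0,-2.5],"twist": [0,0,0.1],"fingers": 1.8},{"offset": [0,0,-1],"twist": [0,0,0.055],"fingers": 1.8},{"offset": [0.5,-1,0],"twist": [0,0,0],"fingers": 1.8},{"offset": [1,-2,0],"twist": [0,0,0],"fingers": 1.8},{"offset": [1.5,-3,0],"twist": [0,0,0],"fingers": 1.8},{"offset": [1.5,-3,0],"twist": [0,0,0],"fingers": 1.8},{"offset": [1.5,-3,0],"twist": [0,0,0],"fingers": 1.8},{"offset": [1.5,-3,0],"twist": [0,0,0],"fingers": 1.8},{"offset": [1.5,-3,0],"twist": [0,0,0],"fingers": 1.8},{"offset": [1.5,-3,0],"twist": [0,0,0],"fingers": 1.8},{"offset": [1.5,-3,0],"twist": [0,0,0],"fingers": 1.8},{"offset": [1.5,-2.5,0],"twist": [0,0,0],"fingers": 1.8},{"offset": [1,-1.5,0],"twist": [0,0,0],"fingers": 1.8},{"offset": [0,0,0],"twist": [0,0,0],"fingers": 1.8}]}}

```text
time: 15.1
tcp_pos: [0.6384, 0.1584, 0.1849]
eef_rot: [3.141, 0.001, -0.14]
ft_force: [0.2, -1.2, -0.8]
opening: 0.246
```

```bash
python3 go.py .6393 .163 .102 -.143
```

```text
t 15.1 pos [0.6384 0.1584 0.1849] rot [ 3.141e+00  1.000e-03 -1.400e-01] offset cm [ 0.04 -0.48  8.29]
twist [0.001 0.001 0.003]
```

Emit:
{"op": "jog_arm", "data": {"plan": [{"offset": [0,-0.3,0],"twist": [0,0,0],"fingers": 1.8},{"offset": [0,0,1],"twist": [0,0,0],"fingers": 1.8},{"offset": [0,0,2],"twist": [0,0,0],"fingers": 1.8},{"offset": [0,0,2],"twist": [0,0,0],"fingers": 1.8},{"offset": [0,0,2],"twist": [0,0,0],"fingers": 1.8},{"offset": [0,0,1],"twist": [0,0,0],"fingers": 1.8},{"offset": [0,0,0.2],"twist": [0,0,0],"fingers": 1.8},{"offset": [0,0,0],"twist": [0,0,0],"fingers": 1.8},{"offset": [0,0,0],"twist": [0,0,0],"fingers": 1.8}]}}

```text
time: 16.0
tcp_pos: [0.6386, 0.1593, 0.1056]
eef_rot: [-3.141, -0.001, -0.143]
ft_force: [0.5, 0.3, 0.2]
opening: 0.25
```

```bash
python3 go.py .6393 .163 .083 -.143
python3 -c "
from held import *
held(grab(),.05,(.6393,.163),.066,(90,200,250,400),'s5')"
```

```text
t 16.0 pos [0.6386 0.1593 0.1056] rot [-3.141e+00 -1.000e-03 -1.430e-01] offset cm [ 0.01 -0.37  2.26]
twist [-0.001 -0.001  0.   ]
16.1 [0.6386 0.1594 0.1056] [-3.141e+00 -1.000e-03 -1.430e-01] [-0.5  0.5 -1. ]
top lid 124 [0.6079 0.1626 0.0332] bb [0.613  0.1627 0.0942]
top jar 54 [0.6359 0.1632 0.0485]
side lid 188 [0.6377 0.1553 0.0453] bb [0.6361 0.1566 0.0946]
side jar 124 [0.6377 0.1623 0.051 ]
```

View pics/s5.png

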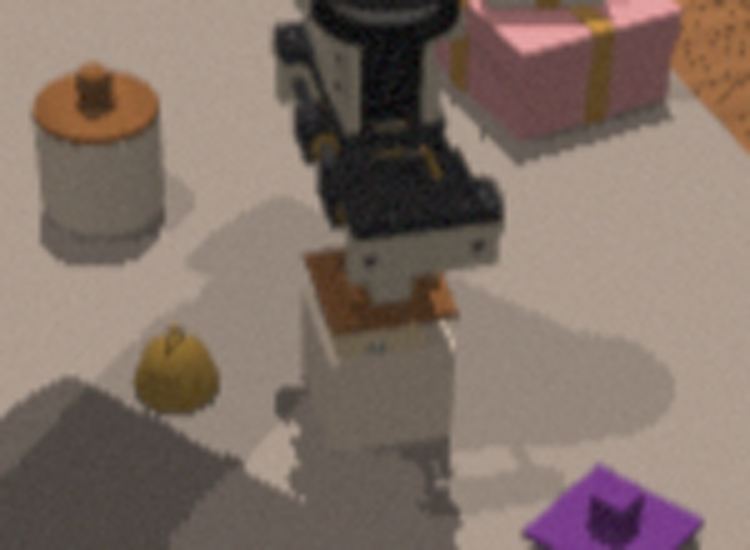

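The medium lid looks home on its jar at upper left. The square lid hangs aligned over its jar but is 3.7 mm short in y, so I'll shift it and lower.

Emit:
{"op": "jog_arm", "data": {"plan": [{"offset": [0,-0.37,0],"twist": [0,0,0],"fingers": 1.8},{"offset": [0,0,0.2],"twist": [0,0,0],"fingers": 1.8},{"offset": [0,0,0.4],"twist": [0,0,0],"fingers": 1.8},{"offset": [0,0,0.4],"twist": [0,0,0],"fingers": 1.8},{"offset": [0,0,0.4],"twist": [0,0,0],"fingers": 1.8},{"offset": [0,0,0.4],"twist": [0,0,0],"fingers": 1.8},{"offset": [0,0,0.3],"twist": [0,0,0],"fingers": 1.8},{"offset": [0,0,0.2],"twist": [0,0,0],"fingers": 1.8},{"offset": [0,0,0],"twist": [0,0,0],"fingers": 1.8},{"offset": [0,0,0],"twist": [0,0,0],"fingers": 1.8}]}}

```text
time: 17.1
tcp_pos: [0.6386, 0.1627, 0.0829]
eef_rot: [3.141, -0.001, -0.142]
ft_force: [-4.5, -1.1, 10.2]
opening: 0.252
```

Emit:
{"op": "jog_arm", "data": {"plan": [{"offset": [0,0,0],"twist": [0,0,0],"fingers": 3},{"offset": [0,0,0],"twist": [0,0,0],"fingers": 4.5},{"offset": [0,0,0],"twist": [0,0,0],"fingers": 5},{"offset": [0,0,0],"twist": [0,0,0],"fingers": 5},{"offset": [0,0,-0.5],"twist": [0,0,0],"fingers": 5},{"offset": [0,0,-1],"twist": [0,0,0],"fingers": 5},{"offset": [0,0,-2],"twist": [0,0,0],"fingers": 5},{"offset": [0,0,-3],"twist": [0,0,-0.07],"fingers": 5},{"offset": [0,0,-3],"twist": [0,0,-0.073],"fingers": 5},{"offset": [0,0,-1.5],"twist": [0,0,0],"fingers": 5},{"offset": [0,1,0],"twist": [0,0,0],"fingers": 5},{"offset": [0,2,0],"twist": [0,0,0],"fingers": 5},{"offset": [0,3,0],"twist": [0,0,0],"fingers": 5},{"offset": [0,4,0],"twist": [0,0,0],"fingers": 5},{"offset": [0,4,0],"twist": [0,0,0],"fingers": 5},{"offset": [0,4,0],"twist": [0,0,0],"fingers": 5},{"offset": [0,4,0],"twist": [0,0,0],"fingers": 5},{"offset": [0,4,0],"twist": [0,0,0],"fingers": 5},{"offset": [0.2,3,0],"twist": [0,0,0],"fingers": 5},{"offset": [0.2,3,0],"twist": [0,0,0],"fingers": 5}]}}

```text
time: 19.1
tcp_pos: [0.6412, -0.16, 0.1906]
eef_rot: [-3.142, 0.002, -0.001]
ft_force: [0.2, 0.3, -0.0]
opening: 0.569
```

```bash
python3 go.py .6432 -.164 .027 0
python3 -c "
from h import *
r=grab()
for n,c in r.items():
    p=cloud(c);d=np.hypot(p[...,0]-.6393,p[...,1]-.163)
    q=p[(d<.06)&(p[...,2]>.066)&(p[...,2]<.078)]
    if len(q)>9: print(n,len(q),np.median(q,0).round(4),cv2.minAreaRect(q[:,:2].astype(np.float32)*1000))
cv2.imwrite('pics/s6.png',cv2.resize(r['side']['image'][...,::-1][100:260,240:440],None,fx=4,fy=3.7,interpolation=2))
"
```

```text
t 19.1 pos [ 0.6412 -0.16    0.1906] rot [-3.142e+00  2.000e-03 -1.000e-03] offset cm [ 0.24  0.4  16.36]
twist [-0.     0.002 -0.001]
top 431 [0.6379 0.178  0.0721] ((637.5547485351562, 166.494140625), (66.83039855957031, 72.74602508544922), 82.8759994506836)
side 372 [0.6324 0.1523 0.0726] ((639.9439697265625, 163.772216796875), (77.94921875, 72.2311782836914), 82.15901947021484)
```

View pics/s6.png

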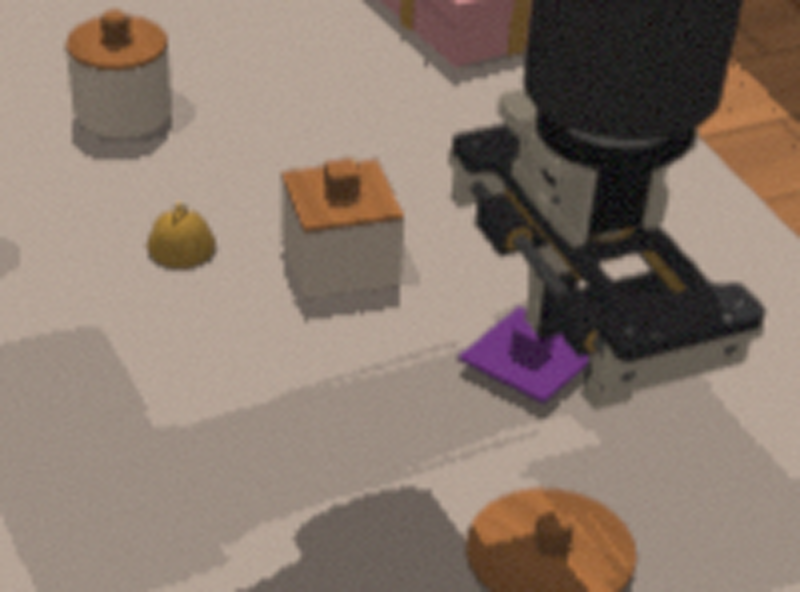

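The square and medium lids both look home. The wide lid is next.

Emit:
{"op": "jog_arm", "data": {"plan": [{"offset": [0.1,0,1],"twist": [0,0,0],"fingers": 5},{"offset": [0,0,2],"twist": [0,0,0],"fingers": 5},{"offset": [0,0,3],"twist": [0,0,0],"fingers": 5},{"offset": [0,0,3],"twist": [0,0,0],"fingers": 5},{"offset": [0,0,1.5],"twist": [0,0,0],"fingers": 5},{"offset": [0,0,0.5],"twist": [0,0,0],"fingers": 5},{"offset": [0,0,0],"twist": [0,0,0],"fingers": 5},{"offset": [0,0,0],"twist": [0,0,0],"fingers": 5}]}}

```text
time: 20.0
tcp_pos: [0.6445, -0.1571, 0.0828]
eef_rot: [3.141, -0.002, 0.001]
ft_force: [0.3, -0.7, 0.1]
opening: 0.57
```

```bash
python3 go.py .6432 -.164 .027 0
```

```text
t 20.0 pos [ 0.6445 -0.1571  0.0828] rot [ 3.141e+00 -2.000e-03  1.000e-03] offset cm [-0.14  0.69  5.58]
twist [ 0.    -0.002  0.001]
```

Emit:
{"op": "jog_arm", "data": {"plan": [{"offset": [-0.1,0.69,0],"twist": [0,0,0],"fingers": 5},{"offset": [0,0,1],"twist": [0,0,0],"fingers": 5},{"offset": [0,0,1.5],"twist": [0,0,0],"fingers": 5},{"offset": [0,0,1.5],"twist": [0,0,0],"fingers": 5},{"offset": [0,0,1],"twist": [0,0,0],"fingers": 5},{"offset": [0,0,0.5],"twist": [0,0,0],"fingers": 5},{"offset": [0,0,0],"twist": [0,0,0],"fingers": 5},{"offset": [0,0,0],"twist": [0,0,0],"fingers": 1.8},{"offset": [0,0,0],"twist": [0,0,0],"fingers": 1.8},{"offset": [0,0,0],"twist": [0,0,0],"fingers": 1.8},{"offset": [0,0,0],"twist": [0,0,0],"fingers": 1.8},{"offset": [0,0,0],"twist": [0,0,0],"fingers": 1.8},{"offset": [0,0,0],"twist": [0,0,0],"fingers": 1.8}], "squeeze": 30}}

```text
time: 21.3
tcp_pos: [0.6428, -0.1641, 0.0268]
eef_rot: [3.142, -0.0, 0.0]
ft_force: [-0.2, 0.3, 1.3]
opening: 0.248
```

```bash
python3 go.py .5238 -.3755 .187 0
```

```text
t 21.3 pos [ 0.6428 -0.1641  0.0268] rot [ 3.142 -0.     0.   ] offset cm [-11.9   21.14 -16.02]
twist [ 0. -0.  0.]
```

Emit:
{"op": "jog_arm", "data": {"plan": [{"offset": [0,0,-0.5],"twist": [0,0,0],"fingers": 1.8},{"offset": [0,0,-1],"twist": [0,0,0],"fingers": 1.8},{"offset": [0,0,-2],"twist": [0,0,0],"fingers": 1.8},{"offset": [0,0,-3],"twist": [0,0,0],"fingers": 1.8},{"offset": [0,0,-3],"twist": [0,0,0],"fingers": 1.8},{"offset": [0,0,-3],"twist": [0,0,0],"fingers": 1.8},{"offset": [0,0,-2],"twist": [0,0,0],"fingers": 1.8},{"offset": [-0.6,1,-0.5],"twist": [0,0,0],"fingers": 1.8},{"offset": [-1.2,2,0],"twist": [0,0,0],"fingers": 1.8},{"offset": [-1.5,2.7,0],"twist": [0,0,0],"fingers": 1.8},{"offset": [-1.5,2.7,0],"twist": [0,0,0],"fingers": 1.8},{"offset": [-1.5,2.7,0],"twist": [0,0,0],"fingers": 1.8},{"offset": [-1.5,2.7,0],"twist": [0,0,0],"fingers": 1.8},{"offset": [-1.5,2.7,0],"twist": [0,0,0],"fingers": 1.8},{"offset": [-1.5,2.6,0],"twist": [0,0,0],"fingers": 1.8},{"offset": [-0.8,1.4,0],"twist": [0,0,0],"fingers": 1.8},{"offset": [-0.35,0.65,0],"twist": [0,0,0],"fingers": 1.8},{"offset": [0,0,0],"twist": [0,0,0],"fingers": 1.8},{"offset": [0,0,0],"twist": [0,0,0],"fingers": 1.8}]}}

```text
time: 23.2
tcp_pos: [0.5235, -0.3751, 0.1764]
eef_rot: [-3.141, 0.0, 0.0]
ft_force: [0.1, -0.0, -0.1]
opening: 0.247
```

```bash
python3 go.py .5234 -.3755 .095 0
```

```text
t 23.2 pos [ 0.5235 -0.3751  0.1764] rot [-3.141  0.     0.   ] offset cm [-0.    0.04  8.14]
twist [-0.  0.  0.]
```

Emit:
{"op": "jog_arm", "data": {"plan": [{"offset": [0,0,1],"twist": [0,0,0],"fingers": 1.8},{"offset": [0,0,2],"twist": [0,0,0],"fingers": 1.8},{"offset": [0,0,2],"twist": [0,0,0],"fingers": 1.8},{"offset": [0,0,2],"twist": [0,0,0],"fingers": 1.8},{"offset": [0,0,1],"twist": [0,0,0],"fingers": 1.8},{"offset": [0,0,0],"twist": [0,0,0],"fingers": 1.8},{"offset": [0,0,0],"twist": [0,0,0],"fingers": 1.8}]}}

```text
time: 23.9
tcp_pos: [0.5237, -0.3755, 0.0969]
eef_rot: [3.141, -0.0, 0.001]
ft_force: [-0.4, 0.3, -0.6]
opening: 0.245
```

```bash
python3 go.py .5234 -.3755 .0765 0
python3 -c "
from held import *
held(grab(),.06,(.5238,-.3755),.060,(270,390,300,450),'s7')"
```

```text
t 23.9 pos [ 0.5237 -0.3755  0.0969] rot [ 3.141e+00 -0.000e+00  1.000e-03] offset cm [-0.03  0.    2.04]
twist [ 0.    -0.     0.001]
24.0 [ 0.524  -0.3757  0.0977] [ 3.141e+00 -2.000e-03  1.000e-03] [-0.9  0.8 -0.8]
top lid 178 [ 0.4916 -0.3801  0.0343] bb [ 0.4872 -0.3799  0.0864]
top jar 23 [ 0.4757 -0.3753  0.0211]
side lid 718 [ 0.5248 -0.3774  0.0509] bb [ 0.525  -0.3751  0.087 ]
side jar 209 [ 0.5153 -0.3833  0.0507]
```

View pics/s7.png

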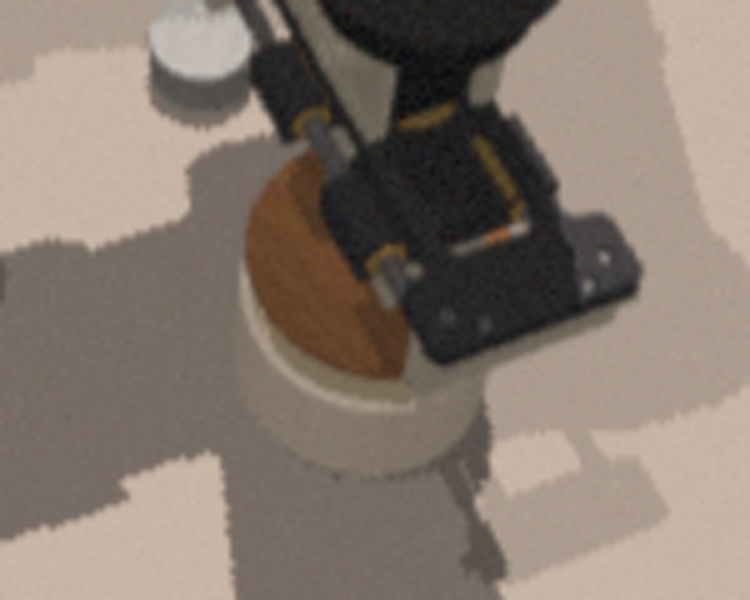

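The wide lid is centred over the wide jar: the side camera gives lid (0.525,-0.375) and jar (0.525,-0.376). I'll lower it.

Emit:
{"op": "jog_arm", "data": {"plan": [{"offset": [0,0,0.3],"twist": [0,0,0],"fingers": 1.8},{"offset": [0,0,0.4],"twist": [0,0,0],"fingers": 1.8},{"offset": [0,0,0.4],"twist": [0,0,0],"fingers": 1.8},{"offset": [0,0,0.4],"twist": [0,0,0],"fingers": 1.8},{"offset": [0,0,0.3],"twist": [0,0,0],"fingers": 1.8},{"offset": [0,0,0.2],"twist": [0,0,0],"fingers": 1.8},{"offset": [0,0,0.1],"twist": [0,0,0],"fingers": 1.8},{"offset": [0,0,0],"twist": [0,0,0],"fingers": 1.8},{"offset": [0,0,0],"twist": [0,0,0],"fingers": 1.8}]}}

```text
time: 24.9
tcp_pos: [0.523, -0.3755, 0.0767]
eef_rot: [3.141, 0.0, 0.001]
ft_force: [-2.8, 3.3, 9.4]
opening: 0.247
```

Emit:
{"op": "jog_arm", "data": {"plan": [{"offset": [0,0,0],"twist": [0,0,0],"fingers": 3},{"offset": [0,0,0],"twist": [0,0,0],"fingers": 4.5},{"offset": [0,0,0],"twist": [0,0,0],"fingers": 5},{"offset": [0,0,0],"twist": [0,0,0],"fingers": 5},{"offset": [0,0,-0.5],"twist": [0,0,0],"fingers": 5},{"offset": [0,0,-1],"twist": [0,0,0],"fingers": 5},{"offset": [0,0,-2],"twist": [0,0,0],"fingers": 5},{"offset": [0,0,-3],"twist": [0,0,0],"fingers": 5},{"offset": [0,0,-2],"twist": [0,0,0],"fingers": 5},{"offset": [-1,-0.7,-1],"twist": [0,0,0],"fingers": 5},{"offset": [-2,-1.3,0],"twist": [0,0,0],"fingers": 5},{"offset": [-3,-1.9,0],"twist": [0,0,0],"fingers": 5},{"offset": [-3,-1.9,0],"twist": [0,0,0],"fingers": 5},{"offset": [-3,-1.9,0],"twist": [0,0,0],"fingers": 5},{"offset": [-2,-1.3,0],"twist": [0,0,0],"fingers": 5},{"offset": [-1.2,-0.8,1],"twist": [0,0,0],"fingers": 5},{"offset": [0,0,2],"twist": [0,0,0],"fingers": 5},{"offset": [0,0,3],"twist": [0,0,0],"fingers": 5},{"offset": [0,0,1.5],"twist": [0,0,0],"fingers": 5},{"offset": [0,0,0],"twist": [0,0,0],"fingers": 5}]}}

```text
time: 26.9
tcp_pos: [0.3689, -0.2768, 0.0939]
eef_rot: [-3.14, 0.004, -0.0]
ft_force: [0.4, -0.4, -0.1]
opening: 0.573
```

```bash
python3 go.py .3707 -.2776 .027 0
python3 -c "
from h import *
r=grab()
for n,c in r.items():
    p=cloud(c);d=np.hypot(p[...,0]-.5238,p[...,1]+.3755)
    q=p[(d<.07)&(p[...,2]>.060)&(p[...,2]<.072)]
    if len(q)>9: print(n,len(q),np.median(q,0).round(4),cv2.minEnclosingCircle(q[:,:2].astype(np.float32)))
cv2.imwrite('pics/s8.png',cv2.resize(r['side']['image'][...,::-1][250:400,240:440],None,fx=4,fy=4,interpolation=2))
"
```

```text
t 26.9 pos [ 0.3689 -0.2768  0.0939] rot [-3.14   0.004 -0.   ] offset cm [0.2  0.09 6.69]
twist [-0.001  0.004 -0.   ]
top 1161 [ 0.522  -0.3717  0.0659] ((0.5233815908432007, -0.37380486726760864), 0.0532962940633297)
side 1899 [ 0.5211 -0.3808  0.0663] ((0.5247302651405334, -0.3748525381088257), 0.0534648522734642)
```

View pics/s8.png

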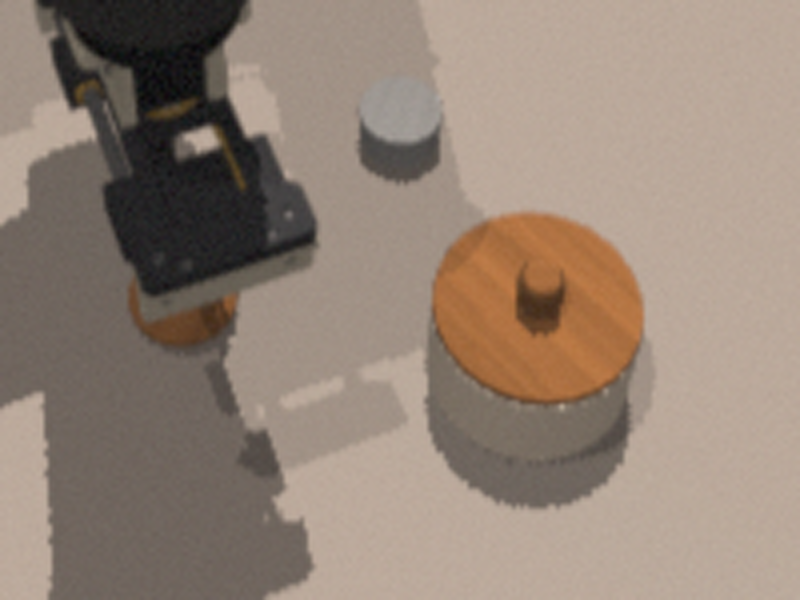

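The wide lid is seated, with its plate at z 0.066 and centred. I'll grip the narrow lid now.

Emit:
{"op": "jog_arm", "data": {"plan": [{"offset": [0.15,0.05,1],"twist": [0,0,0],"fingers": 5},{"offset": [0,0,1.5],"twist": [0,0,0],"fingers": 5},{"offset": [0,0,1.5],"twist": [0,0,0],"fingers": 5},{"offset": [0,0,1],"twist": [0,0,0],"fingers": 5},{"offset": [0,0,0.8],"twist": [0,0,0],"fingers": 5},{"offset": [0,0,0.4],"twist": [0,0,0],"fingers": 5},{"offset": [0,0,0],"twist": [0,0,0],"fingers": 5},{"offset": [0,0,0],"twist": [0,0,0],"fingers": 5}]}}

```text
time: 27.8
tcp_pos: [0.373, -0.2782, 0.0339]
eef_rot: [3.141, -0.0, 0.0]
ft_force: [-0.0, 0.2, -0.0]
opening: 0.574
```

```bash
python3 go.py .3707 -.2776 .027 0
```

```text
t 27.8 pos [ 0.373  -0.2782  0.0339] rot [ 3.141 -0.     0.   ] offset cm [-0.23 -0.06  0.69]
twist [ 0. -0.  0.]
```

Emit:
{"op": "jog_arm", "data": {"plan": [{"offset": [-0.2,-0.05,0.4],"twist": [0,0,0],"fingers": 5},{"offset": [0,0,0.3],"twist": [0,0,0],"fingers": 5},{"offset": [0,0,0],"twist": [0,0,0],"fingers": 1.8},{"offset": [0,0,0],"twist": [0,0,0],"fingers": 1.8},{"offset": [0,0,0],"twist": [0,0,0],"fingers": 1.8},{"offset": [0,0,0],"twist": [0,0,0],"fingers": 1.8},{"offset": [0,0,0],"twist": [0,0,0],"fingers": 1.8},{"offset": [0,0,0],"twist": [0,0,0],"fingers": 1.8}], "squeeze": 25}}

```text
time: 28.6
tcp_pos: [0.3708, -0.2777, 0.0267]
eef_rot: [3.142, -0.0, 0.0]
ft_force: [-0.8, -0.2, 0.7]
opening: 0.251
```

```bash
python3 go.py .3775 .268 .187 0
```

```text
t 28.6 pos [ 0.3708 -0.2777  0.0267] rot [ 3.142 -0.     0.   ] offset cm [  0.69 -54.56 -16.04]
twist [ 0. -0.  0.]
```

The straight path would pass inside the 0.4 m minimum reach, so I'll arc outward by about 8 cm.

Emit:
{"op": "jog_arm", "data": {"plan": [{"offset": [0,0,-0.5],"twist": [0,0,0],"fingers": 1.8},{"offset": [0,0,-1],"twist": [0,0,0],"fingers": 1.8},{"offset": [0,0,-2],"twist": [0,0,0],"fingers": 1.8},{"offset": [0,0,-3],"twist": [0,0,0],"fingers": 1.8},{"offset": [0,0,-3],"twist": [0,0,0],"fingers": 1.8},{"offset": [0,0,-3],"twist": [0,0,0],"fingers": 1.8},{"offset": [0,0,-2],"twist": [0,0,0],"fingers": 1.8},{"offset": [0.6,-0.7,-1.5],"twist": [0,0,0],"fingers": 1.8},{"offset": [1,-1.5,0],"twist": [0,0,0],"fingers": 1.8},{"offset": [1.5,-2.5,0],"twist": [0,0,0],"fingers": 1.8},{"offset": [1.5,-2.5,0],"twist": [0,0,0],"fingers": 1.8},{"offset": [1.5,-2.5,0],"twist": [0,0,0],"fingers": 1.8},{"offset": [1.5,-2.5,0],"twist": [0,0,0],"fingers": 1.8},{"offset": [0.6,-3,0],"twist": [0,0,0],"fingers": 1.8},{"offset": [0,-3,0],"twist": [0,0,0],"fingers": 1.8},{"offset": [0,-3,0],"twist": [0,0,0],"fingers": 1.8},{"offset": [0,-3,0],"twist": [0,0,0],"fingers": 1.8},{"offset": [0,-3,0],"twist": [0,0,0],"fingers": 1.8},{"offset": [0,-3,0],"twist": [0,0,0],"fingers": 1.8},{"offset": [0,-2,0],"twist": [0,0,0],"fingers": 1.8}]}}

```text
time: 30.6
tcp_pos: [0.4524, 0.046, 0.1876]
eef_rot: [-3.141, -0.001, 0.001]
ft_force: [-0.9, -0.8, 0.0]
opening: 0.247
```

```bash
python3 go.py .3775 .268 .187 0
```

```text
t 30.6 pos [0.4524 0.046  0.1876] rot [-3.141e+00 -1.000e-03  1.000e-03] offset cm [ -7.47 -22.21   0.07]
twist [-0.001 -0.001  0.001]
```

Emit:
{"op": "jog_arm", "data": {"plan": [{"offset": [0,-2,0],"twist": [0,0,0],"fingers": 1.8},{"offset": [-0.5,-3,0],"twist": [0,0,0],"fingers": 1.8},{"offset": [-1,-3,0],"twist": [0,0,0],"fingers": 1.8},{"offset": [-1.2,-3,0],"twist": [0,0,0],"fingers": 1.8},{"offset": [-1.2,-3,0],"twist": [0,0,0],"fingers": 1.8},{"offset": [-1.2,-3,0],"twist": [0,0,0],"fingers": 1.8},{"offset": [-1.2,-2.5,0],"twist": [0,0,0],"fingers": 1.8},{"offset": [-0.7,-1.5,0],"twist": [0,0,0],"fingers": 1.8},{"offset": [-0.4,-0.8,0],"twist": [0,0,0],"fingers": 1.8},{"offset": [0,0,0],"twist": [0,0,0],"fingers": 1.8},{"offset": [0,0,1],"twist": [0,0,0],"fingers": 1.8},{"offset": [0,0,2],"twist": [0,0,0],"fingers": 1.8},{"offset": [0,0,2],"twist": [0,0,0],"fingers": 1.8},{"offset": [0,0,1],"twist": [0,0,0],"fingers": 1.8},{"offset": [0,0,0.4],"twist": [0,0,0],"fingers": 1.8},{"offset": [0,0,0],"twist": [0,0,0],"fingers": 1.8},{"offset": [0,0,0],"twist": [0,0,0],"fingers": 1.8}]}}

```text
time: 32.3
tcp_pos: [0.379, 0.2626, 0.1231]
eef_rot: [-3.141, -0.001, 0.0]
ft_force: [0.9, 0.1, 0.2]
opening: 0.252
```

```bash
python3 go.py .3775 .268 .0927 0
python3 -c "
from held import *
held(grab(),.03,(.3775,.268),.076,(90,200,170,320),'s9')"
```

```text
t 32.3 pos [0.379  0.2626 0.1231] rot [-3.141e+00 -1.000e-03  0.000e+00] offset cm [-0.15 -0.54  3.04]
twist [-0.001 -0.001  0.   ]
32.4 [0.3789 0.2628 0.1233] [-3.14e+00 -1.00e-03  0.00e+00] [0.3 0.4 0.1]
side lid 49 [0.379  0.2574 0.0255] bb [0.3789 0.2482 0.1132]
side jar 87 [0.3795 0.267  0.0302]
```

View pics/s9.png

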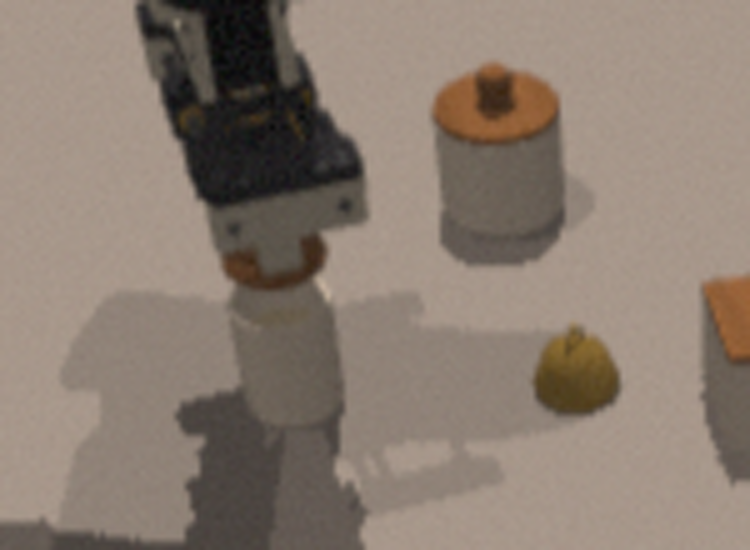

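The narrow lid hangs about 5 mm short in y, so I'll correct that and lower partway.

Emit:
{"op": "jog_arm", "data": {"plan": [{"offset": [-0.14,-0.54,0],"twist": [0,0,0],"fingers": 1.8},{"offset": [0,0,0.5],"twist": [0,0,0],"fingers": 1.8},{"offset": [0,0,0.7],"twist": [0,0,0],"fingers": 1.8},{"offset": [0,0,0.4],"twist": [0,0,0],"fingers": 1.8},{"offset": [0,0,0],"twist": [0,0,0],"fingers": 1.8},{"offset": [0,0,0],"twist": [0,0,0],"fingers": 1.8}]}}

```text
time: 33.0
tcp_pos: [0.3771, 0.2676, 0.1063]
eef_rot: [3.141, 0.0, 0.0]
ft_force: [0.1, -0.1, 0.1]
opening: 0.25
```

```bash
python3 go.py .3775 .268 .0927 0
python3 -c "
from held import *
held(grab(),.03,(.3775,.268),.076,(110,185,195,280),'s10')"
```

```text
t 33.0 pos [0.3771 0.2676 0.1063] rot [3.141 0.    0.   ] offset cm [ 0.04 -0.04  1.36]
twist [0.001 0.    0.   ]
33.1 [0.3773 0.2678 0.1066] [-3.142 -0.     0.   ] [ 0.2 -0.2 -0.2]
side lid 58 [0.3774 0.2623 0.0256] bb [0.3774 0.2553 0.0964]
side jar 70 [0.3786 0.2655 0.0287]
```

View pics/s10.png

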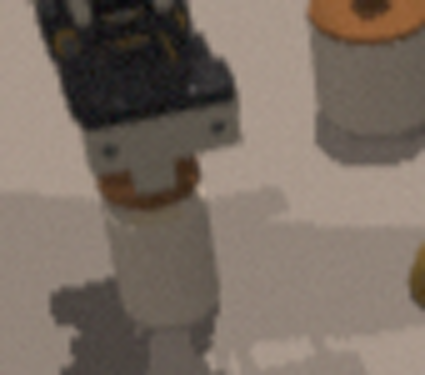

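Emit:
{"op": "jog_arm", "data": {"plan": [{"offset": [0.1,0,0.2],"twist": [0,0,0],"fingers": 1.8},{"offset": [0,0,0.3],"twist": [0,0,0],"fingers": 1.8},{"offset": [0,0,0.3],"twist": [0,0,0],"fingers": 1.8},{"offset": [0,0,0.3],"twist": [0,0,0],"fingers": 1.8},{"offset": [0,0,0.2],"twist": [0,0,0],"fingers": 1.8},{"offset": [0,0,0.1],"twist": [0,0,0],"fingers": 1.8},{"offset": [0,0,0],"twist": [0,0,0],"fingers": 1.8},{"offset": [0,0,0],"twist": [0,0,0],"fingers": 1.8}]}}

```text
time: 33.9
tcp_pos: [0.3783, 0.2679, 0.0927]
eef_rot: [-3.141, -0.0, 0.0]
ft_force: [0.4, -0.4, 1.5]
opening: 0.254
```

The TCP stands at the seated height with little force, so I'll release, back straight up and clear the view.

Emit:
{"op": "jog_arm", "data": {"plan": [{"offset": [0,0,0],"twist": [0,0,0],"fingers": 3},{"offset": [0,0,0],"twist": [0,0,0],"fingers": 4.5},{"offset": [0,0,0],"twist": [0,0,0],"fingers": 5},{"offset": [0,0,0],"twist": [0,0,0],"fingers": 5},{"offset": [0,0,-0.5],"twist": [0,0,0],"fingers": 5},{"offset": [0,0,-1],"twist": [0,0,0],"fingers": 5},{"offset": [0,0,-2],"twist": [0,0,0],"fingers": 5},{"offset": [0,0,-3],"twist": [0,0,0],"fingers": 5},{"offset": [0,0,-3],"twist": [0,0,0],"fingers": 5},{"offset": [0,0,-2],"twist": [0,0,0],"fingers": 5},{"offset": [1,2,0],"twist": [0,0,0],"fingers": 5},{"offset": [1.5,3,0],"twist": [0,0,0],"fingers": 5},{"offset": [1.5,3,0],"twist": [0,0,0],"fingers": 5},{"offset": [1.5,3,0],"twist": [0,0,0],"fingers": 5},{"offset": [1.5,4,0],"twist": [0,0,0],"fingers": 5},{"offset": [0,4,0],"twist": [0,0,0],"fingers": 5},{"offset": [0,4,0],"twist": [0,0,0],"fingers": 5},{"offset": [0,3,0],"twist": [0,0,0],"fingers": 5},{"offset": [0,1.5,0],"twist": [0,0,0],"fingers": 5},{"offset": [0,0,0],"twist": [0,0,0],"fingers": 5}]}}

```text
time: 35.9
tcp_pos: [0.448, -0.0088, 0.2084]
eef_rot: [-3.141, -0.001, -0.002]
ft_force: [0.2, 0.4, 0.1]
opening: 0.572
```

```bash
python3 -c "
from h import *
r=grab();print(sense()['time'],sense()['ft_force'].round(1))
J=dict(medium=(.549,.4135,.078,.04),narrow=(.3775,.268,.082,.029),square=(.6393,.163,.072,.05),wide=(.5238,-.3755,.066,.052))
for n,c in r.items():
    p=cloud(c);hsv=cv2.cvtColor(c['image'],cv2.COLOR_RGB2HSV);br=(hsv[...,1]>120)&(hsv[...,0]<20)
    for k,(x,y,z,rr) in J.items():
        d=np.hypot(p[...,0]-x,p[...,1]-y)
        q=p[(d<rr+.012)&br&(abs(p[...,2]-z)<.005)]
        if len(q)<20: print(k,n,len(q));continue
        A=np.c_[q[:,:2]-q[:,:2].mean(0),np.ones(len(q))];g=np.linalg.lstsq(A,q[:,2],rcond=None)[0]
        (cx,cy),R=cv2.minEnclosingCircle(q[:,:2].astype(np.float32));print(k,n,len(q),'z',q[:,2].mean().round(4),'want',z,'tilt',np.hypot(*g[:2]).round(3),'c',np.round([cx,cy,R],4),'rect',np.round(cv2.minAreaRect(q[:,:2].astype(np.float32)*1000)[0],1))
cv2.imwrite('pics/t11.png',r['top']['image'][...,::-1])
cv2.imwrite('pics/s11.png',cv2.resize(r['side']['image'][...,::-1][90:210,190:370],None,fx=4.4,fy=4.4,interpolation=2))
"
```

```text
36.0 [ 0.7  0.2 -0.1]
medium top 627 z 0.0779 want 0.078 tilt 0.005 c [0.5487 0.4141 0.0405] rect [548.3 413.4]
narrow top 0
square top 624 z 0.0719 want 0.072 tilt 0.01 c [0.6369 0.1624 0.0487] rect [637.4 163.2]
wide top 1123 z 0.066 want 0.066 tilt 0.001 c [ 0.5238 -0.374   0.0529] rect [ 522.7 -374.3]
medium side 0
narrow side 156 z 0.0827 want 0.082 tilt 0.012 c [0.3788 0.2642 0.0278] rect [379.3 262.4]
square side 321 z 0.0727 want 0.072 tilt 0.002 c [0.6384 0.1598 0.0466] rect [638.4 160.6]
wide side 1791 z 0.0664 want 0.066 tilt 0.004 c [ 0.5245 -0.3758  0.0519] rect [ 524.  -375.7]
```

View pics/s11.png

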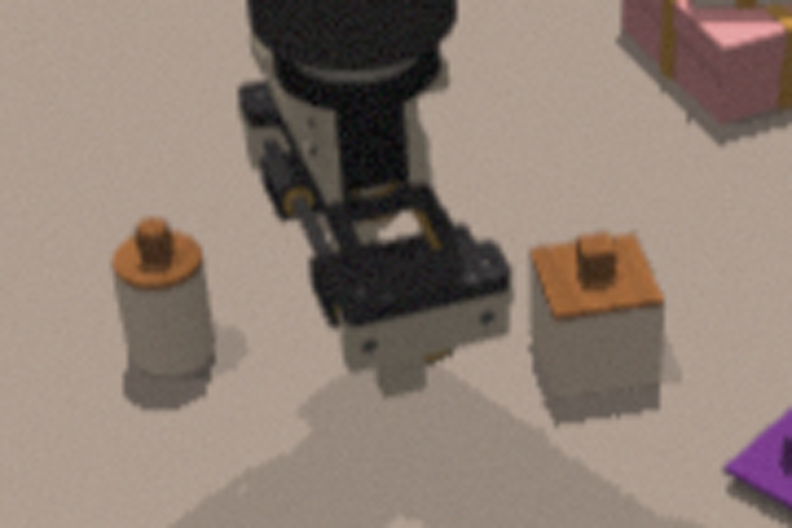

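View pics/t11.png

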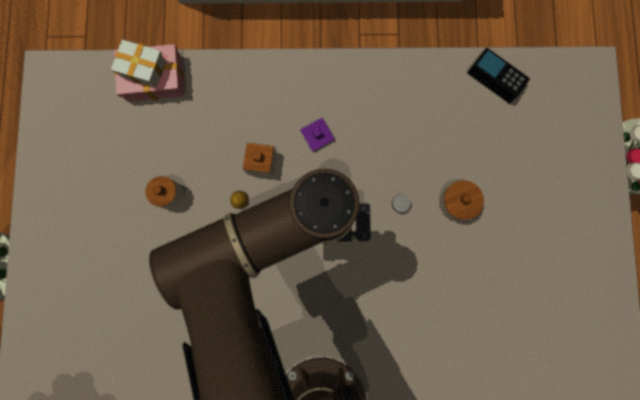

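All four lids are level and at their seated heights. The tin at (401,204) and the weight at (239,199) are where they started, and the arm is clear of everything. I'm handing the job in.

```bash
python3 -c "
from station import *
print(job_done())"
```

```text
the job is handed in; nothing more can be done
None
```

All four wooden lids are back on their own jars. I picked each one up by its knob, lowered it slowly until it seated, and let go. I handed the job in at about 36 s of the 112 s allowed; `job_done()` gave no verdict.

My last camera checks, taken just before handing in:

| Lid | Plate height, measured / expected (mm) | Tilt (rad) |
|---|---|---|
| Wide | 66.0 and 66.4 / 66 | 0.004 or less |
| Medium | 77.9 / 78 | 0.005 |
| Square | 71.9 and 72.7 / 72 | 0.010 or less |
| Narrow | 82.7 / 82 | 0.012 |

- **Centring:** the wide and medium lids measured within about 2 mm of their jars' centres. The square lid did too from the top camera; the side camera's fit read 2–3 mm off.
- **Narrow lid:** the arm hid it from the top camera, so only the side camera checked it. That fit, on partly shaded pixels, put it 4–6 mm off centre in y. The gripper was within 1 mm of the jar's centre at release and the lid sits at its seated height, so I think most of that is fitting error.
- **Medium lid:** the arm hid it from the side camera at the end, so its final check is from the top camera only.
- **Tin, balloon weight and purple look-alike:** all three looked unmoved in the final top picture.

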